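# Change over the camera battery packs

## Task

The packs now in the two grey chargers are full, and the packs in the two plain wooden trays are flat: change them over, size for size, so that each flat pack ends in the charger of its size and each full pack in the tray of its size. Every bay is taken, so park a pack on some free spot on the way, such as the sketch pad; seat each pack flat on the floor of its bay, with its brass contact end at the bay's contact end. Set the packs down without dropping them, and leave the glass of brushes standing where it is.

Things in the scene. Friction and masses are not known exactly. Their poses are not given: they have to be found in the camera images.
- pack_large_full: Large battery pack that starts in the large charger. Black box 70 (x) x 38 (y) x 32 mm high, 130 g; grey label on top, three brass contacts folded over the top edge at its contact end (+x), thumb ridges at the other end. Underside cut back 11 mm long, 9 mm high at the contact end. Origin: centre of underside, z up. Grip across y from above, on the part above the bay rim.
- pack_large_flat: Large battery pack that starts in the large wooden tray; the same shape, size and origin as the other large pack, told from it only by where it starts. About 130 g.
- pack_small_full: Small battery pack that starts in the small charger. Black box 50 (x) x 30 (y) x 28 mm high, 70 g; otherwise made like the large packs (brass contacts at +x, underside cut back there). Origin: centre of underside, z up. Grip across y from above.
- pack_small_flat: Small battery pack that starts in the small wooden tray; the same shape, size and origin as the other small pack, told from it only by where it starts. About 70 g.
- charger_large: Larger charger, grey plastic, 117 x 60 mm; display panel beyond the bay at -x. Bay 76 x 44 mm at its floor, 6 mm high; walls open at 45 degrees to a rim 17 mm high. At the contact end (+x) a ledge with brass contacts, 6 long, 6 over the floor; a reversed pack sits crooked on it. Origin: desk level under the bay's centre; x along the bay to its contact end (away from the robot), z up. Fixed.
- charger_small: Smaller charger, grey plastic, 97 x 52 mm, with a front panel (display window, white lamp) beyond the -x end of its bay. Bay 56 x 36 mm at its floor; floor height 6, rim 17 and contact ledge at +x as in the larger charger. Origin: desk level under the bay's centre; x along the bay to its contact end (away from the robot), z up. Fixed.
- tray_large: Larger storage tray, plain pale wood, 92 x 60 mm, no panel. Bay 76 x 44 mm at its floor; floor height 6 mm, rim 17, sloped walls and a 6 x 6 mm ledge at the contact end (+x) as in the charger. Its contact end is where the pack's contacts are at the start. Origin: desk level under the bay's centre; x along the bay to its contact end (away from the robot), z up. Fixed.
- tray_small: Smaller storage tray, plain pale wood, 72 x 52 mm, no panel. Bay 56 x 36 mm at its floor; floor height 6 mm, rim 17, sloped walls and a 6 x 6 mm ledge at the contact end (+x) as in the charger. Its contact end is where the pack's contacts are at the start. Origin: desk level under the bay's centre; x along the bay to its contact end (away from the robot), z up. Fixed.
- sketch_pad: Sketch pad lying flat, 210 (x) x 150 (y) x 9 mm high, nothing on it: the free spot for parking. Origin: centre of its underside, z up. Fixed. A shallow bowl stands to the right of it, and a wooden drawer chest 62 mm high, with a 27 mm tin on top, in the middle of the desk between the two pairs of bays.
- brush_glass: Drinking glass, 70 mm across, 100 high, with three paint brushes in it reaching 200 mm up, at the far left; light, easily tipped. A bystander. Origin: desk level under the glass, some 10 mm off its centre; z up.
Mind the look-alikes: they are no part of the job. What is shaped like the pack_small_flat but green is not meant.

How it is judged:
At the end, for the whole second after the job is handed in: Both flat packs are in the chargers and both full packs in the trays, each in the bay of its size: pack centre within 8 mm of the bay centre, underside on the bay floor (within 3 mm), upright within 0.05 rad (so the contact end is over the key ledge), at rest (horizontal distance between pack_large_full and tray_large below 0.008 m and z of pack_large_full in the frame of tray_large between 0.003 and 0.009 m and angle between each of pack_large_full, pack_large_flat, pack_small_full, pack_small_flat's own z axis and vertical below 0.05 rad and linear speed of each of pack_large_full, pack_large_flat, pack_small_full, pack_small_flat below 0.02 m/s and horizontal distance between pack_large_flat and charger_large below 0.008 m and z of pack_large_flat in the frame of charger_large between 0.003 and 0.009 m and horizontal distance between pack_small_full and tray_small below 0.008 m and z of pack_small_full in the frame of tray_small between 0.003 and 0.009 m and horizontal distance between pack_small_flat and charger_small below 0.008 m and z of pack_small_flat in the frame of charger_small between 0.003 and 0.009 m); the robot touches nothing.
It fails at once if a pack is dropped (falls freely, faster than 0.8 m/s: more than about 3 cm) ((linear speed of pack_large_full above 0.8 m/s and contact force between the fingers and pack_large_full below 0.05 N) or (linear speed of pack_large_flat above 0.8 m/s and contact force between the fingers and pack_large_flat below 0.05 N) or (linear speed of pack_small_full above 0.8 m/s and contact force between the fingers and pack_small_full below 0.05 N) or (linear speed of pack_small_flat above 0.8 m/s and contact force between the fingers and pack_small_flat below 0.05 N)).
It fails at once if the glass of brushes is shifted by more than 15 mm or tipped by more than 0.2 rad (distance of brush_glass from where it was at the start of the episode above 0.015 m or angle between brush_glass's own z axis and vertical above 0.2 rad).
It also fails if it takes over 136 s, if anything falls off the work surface, if the arm or the gripper's body presses on something with over 40 N, if the wrist force passes 120 N, or if a joint passes its speed limit or range.

## Robot

A 6-joint arm with a two-finger parallel gripper is mounted at the origin on the work surface; the furniture and walls round the work are solid. World frame = base frame: x ahead of the robot, y to its left, z up, the work surface at z = 0. Lengths are in m, angles in rad, forces in N, time in s.
With the tool pointing down it reaches from about 0.35 to 0.85 m from the base axis. Payload 8.1 kg.
Tool frame: the origin (TCP) lies at the very end of the fingers, on their centre line; the grasp point (between the pads) lies 19 mm behind it; z points along the fingers, y is the line along which they close (so a half turn about z gives the same grasp; the last joint's range is limited). The gripper opens to 93 mm and grips with 3 to 60 N. Pads are 15 mm wide; open, the fingers measure 128 mm over their backs; the gripper's body (75 mm by 188 mm) begins 65 mm behind the grasp point.
Start: joints at [1.188, 0.13, 1.488, -0, 1.523, -0.085], TCP at [0.176, 0.574, 0.219] pointing down, gripper open.
Joint ranges: [-2.96, 2.96], [-0.89, 2.26], [0.02, 2.5], [-1.34, 4.48], [0, 2.73], [-2.66, 2.66]. Speed limits (rad/s): [2.39, 2.39, 2.79, 3.14, 3.14, 3.14].

## Interface

Orientations are given as a rotation vector (axis times angle).
In Python, from plant import read_state, eyes, workorder gives the robot as it stands. The module is installed in compiled form; this text tells all that it offers.
- The arm moves only by the tool play_rows, never from a script. Its argument "targets" is one flat list of numbers, 4 for each row, row after row: the shift along the tool's x, y, z in cm, then the turn about the tool's z in degrees. In form: [dx, dy, dz, roll, dx, dy, dz, roll, ...]. A call has 1 to 8 rows; each row is the pose to reach, as a shift and turn from the pose commanded when the call began, along the tool's axes at that moment; what a row does not reach only later rows make up. A row lasts 1/12 s, in which the tool goes at most 41.7 mm and 7.16 degrees, less where a joint would pass 70% of its speed; a pose out of reach is approached as far as the arm can. A call with a gripper value outside its range is refused whole. "grip" is the finger opening in cm, from 0 to 9.3, set as the call begins (left out, the last holds). The fingers move at their own pace and stop on an object; "grip_force" is the grip in N (left out, the last holds). Time passes only in rows, so rows that repeat a pose let the fingers close. It gives the time, the measured TCP pose, the force, the opening and the grip force at its end, in the units of the state.
- read_state(): the state, without advancing time (a new reading comes with each control period).
- eyes.read_camera(name): name is "scene" or "top" or "wrist"; returns a dict with "image" (384x512x3 uint8, red, green, blue), "vfov" (degrees; the focal length in pixels is half the picture's height over the tangent of half this angle, whatever the lens; pixels are square), "cx", "cy" (the principal point, pixels), "cam_to_world" (4x4, takes a point from camera to world coordinates); the wrist camera has in their place "T_tool_cam" (4x4, takes a point from camera to tool coordinates, whose origin is the TCP and whose axes are the flange's). Camera axes: x right, y up, looking along -z (the intrinsics and any distortion apply to the point x, -y, -z); pixel columns grow to the right and rows downward; lengths in m; the calibration is good to about 2 mm. A picture is of the moment at which its call begins: read the wrist's pose just before it. There is no depth.
- workorder.close_job(): hands the job in; it is judged then, once.
The state is a dict: "t": time; "q": joint angles; "dq": joint speeds; "joint_torque": joint torques, N m; "tool_pos": TCP position; "orientation": TCP orientation; "force": force on the tool from outside, world axes, zero at the start; "wrist_torque": the same for the moment, N m; "opening": finger opening in m; "gripper_force": force on a finger pad.
Only numpy, scipy, OpenCV 4.12 (cv2) and the standard library are available. Lean on these libraries where they do the work, as an engineer would, in place of code of your own. Each camera call takes 0.05 s, during which the arm holds its last target. There are 200 camera calls.

## Working session

There is one attempt and no reset: what is moved stays moved. The work goes in short steps, Python scripts to look and compute and a tool call to move; the robot and the scene stay as the last step left them, time stands still between calls to the robot, and variables do not carry over. Pictures are saved under pics/ and viewed, at most 14 in all, crops included, and the job is handed in when it is done.

Besides the shell and the picture viewer there is one more tool, called in YAML: its name, and indented under it one key for each argument. play_rows: Moves the arm, as the interface text tells. Its arguments: {"type":"object","properties":{"targets":{"type":"array"},"grip":{"type":"number"},"grip_force":{"type":"number"}},"required":["targets"]}

```bash
mkdir -p pics; ls
cat > h.py <<'E'
import numpy as np, cv2
from plant import read_state, eyes, workorder
E
python3 - <<'E'
from h import *
s=read_state(); print({k:np.round(v,4) for k,v in s.items()})
for n in ("scene","top"):
    c=eyes.read_camera(n); cv2.imwrite(f"pics/{n}0.png",c["image"][:,:,::-1]); np.save(f"pics/{n}0.npy",c,allow_pickle=True)
    print(n,{k:np.round(v,3) for k,v in c.items() if k!="image"})
E
```

```text
pics
{'t': np.float64(0.0), 'q': array([ 1.1876,  0.1312,  1.4893,  0.    ,  1.523 , -0.0854]), 'dq': array([-0.0007, -0.0003, -0.0013, -0.    ,  0.0009, -0.0002]), 'joint_torque': array([-3.50000e-03, -5.59826e+01, -4.91762e+01,  7.63000e-02,
        3.58000e-02, -1.00000e-04]), 'tool_pos': array([0.1758, 0.5731, 0.2176]), 'orientation': array([-4.6600e-01, -3.1064e+00,  2.9000e-03]), 'force': array([ 0.1126, -0.1677, -0.7571]), 'wrist_torque': array([ 0.009 , -0.0082, -0.0207]), 'gripper_force': np.float64(0.0), 'opening': np.float64(0.0929)}
scene {'vfov': np.float64(44.46), 'cx': np.float64(254.308), 'cy': np.float64(194.379), 'cam_to_world': array([[ 0.836,  0.376, -0.4  , -0.103],
       [-0.548,  0.552, -0.628, -0.851],
       [-0.015,  0.744,  0.668,  1.017],
       [ 0.   ,  0.   ,  0.   ,  1.   ]])}
top {'vfov': np.float64(57.586), 'cx': np.float64(256.919), 'cy': np.float64(189.824), 'cam_to_world': array([[-2.100e-02,  9.820e-01, -1.860e-01,  2.440e-01],
       [-1.000e+00, -2.100e-02,  1.000e-03,  4.200e-02],
       [-3.000e-03,  1.860e-01,  9.830e-01,  1.149e+00],
       [ 0.000e+00,  0.000e+00,  0.000e+00,  1.000e+00]])}
```

View pics/top0.png

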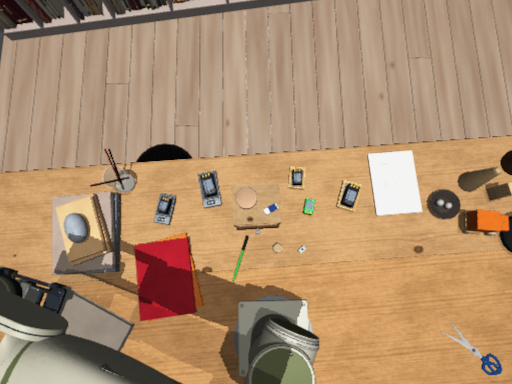

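View pics/scene0.png

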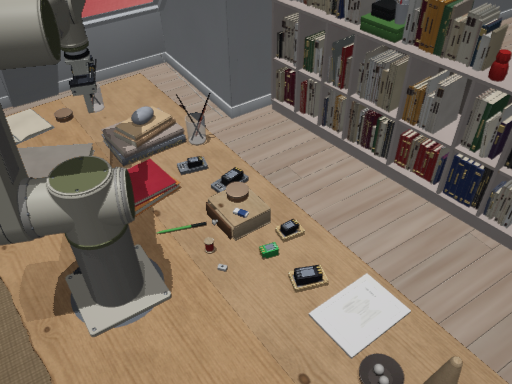

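The top view shows the small charger at (165,208), large charger (209,188), small tray (297,178), large tray (349,195), pad (395,183), glass (122,178) and drawer chest (257,205). The packs sit in those bays. The only look-alike is the green block at (310,206), which is ruled out by its colour.

```bash
cat >> h.py <<'E'
def ray(c,uv,z,M):
    f=c["image"].shape[0]/2/np.tan(np.radians(c["vfov"])/2)
    uv=np.atleast_2d(uv).astype(float)
    d=np.c_[(uv[:,0]-c["cx"])/f,-(uv[:,1]-c["cy"])/f,-np.ones(len(uv))]@M[:3,:3].T
    o=M[:3,3]; return o+d*((z-o[2])/d[:,2])[:,None]
def Ttool(s):
    T=np.eye(4); T[:3,:3]=cv2.Rodrigues(np.array(s["orientation"],float))[0]; T[:3,3]=s["tool_pos"]; return T
def wrist(name):
    s=read_state(); c=eyes.read_camera("wrist"); cv2.imwrite(f"pics/{name}.png",c["image"][:,:,::-1])
    c["M"]=Ttool(s)@c["T_tool_cam"]; np.save(f"pics/{name}.npy",c,allow_pickle=True); return c,s
def load(n): return np.load(f"pics/{n}.npy",allow_pickle=True).item()
def shift(s,p,yaw=None):
    "tool-frame shift (cm) to world TCP p"
    R=Ttool(s)[:3,:3]; return np.round(R.T@(np.array(p)-s["tool_pos"])*100,2)
E
python3 - <<'E'
from h import *
c=load("top0")
for n,uv,z in [("cs",(165,208),.034),("cl",(209,188),.038),("ts",(297,178),.034),("tl",(349,195),.038),("pad",(395,183),.009),("green",(310,206),.03),("glass",(122,185),.0),("chest",(257,205),.062),("chestL",(234,205),.062)]:
    print(n,ray(c,uv,z,c["cam_to_world"])[0].round(3))
w,s=wrist("w0"); print({k:np.round(v,4) for k,v in w.items() if k!="image"}); print(Ttool(s)[:3,:3].round(3))
im=c["image"][140:240,90:430]; cv2.imwrite("pics/topcrop.png",cv2.resize(im,(800,235),interpolation=cv2.INTER_CUBIC)[:,:,::-1])
E
```

```text
cs [0.402 0.338 0.034]
cl [0.464 0.197 0.038]
ts [ 0.492 -0.09   0.034]
tl [ 0.431 -0.255  0.038]
pad [ 0.473 -0.419  0.009]
green [ 0.399 -0.129  0.03 ]
glass [0.488 0.494 0.   ]
chest [0.401 0.042 0.062]
chestL [0.403 0.114 0.062]
{'vfov': np.float64(62.7776), 'cx': np.float64(253.2289), 'cy': np.float64(195.67), 'T_tool_cam': array([[-1.000e-04,  9.708e-01,  2.401e-01,  6.580e-02],
       [ 1.000e+00, -0.000e+00,  4.000e-04,  7.000e-04],
       [ 4.000e-04,  2.401e-01, -9.708e-01, -1.665e-01],
       [ 0.000e+00,  0.000e+00,  0.000e+00,  1.000e+00]]), 'M': array([[ 0.2935, -0.9282, -0.2288,  0.1132],
       [ 0.956 ,  0.2844,  0.0723,  0.5933],
       [-0.002 , -0.2399,  0.9708,  0.3842],
       [ 0.    ,  0.    ,  0.    ,  1.    ]])}
[[-0.956  0.293 -0.001]
 [ 0.293  0.956 -0.002]
 [ 0.    -0.002 -1.   ]]
```

View pics/w0.png

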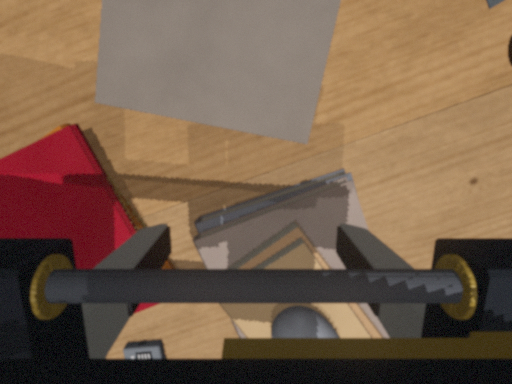

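View pics/topcrop.png

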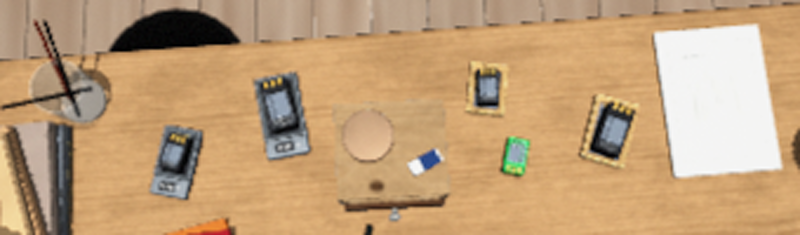

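The wrist view (w0) shows books, with the grey tray corner at the bottom left. The top crop confirms that all four packs have their brass ends away from the robot (+x) and that the green block is separate. Next I go above the chargers.

play_rows:
  targets: [-24.6,-21,0,-17,-24.6,-21,0,-17,-24.6,-21,0,-17,-24.6,-21,0,-17,-24.6,-21,0,-17,-24.6,-21,0,-17,-24.6,-21,0,-17,-24.6,-21,0,-17]
  grip: 7

```text
t: 0.82
tool_pos: [0.3504, 0.2982, 0.2185]
orientation: [0.003, 3.141, -0.001]
force: [1.6, -0.3, 0.9]
opening: 0.0698
gripper_force: 0.0
```

play_rows:
  targets: [-15,-3,0,0,-15,-3,0,0,-15,-3,0,0,-15,-3,0,0,-15,-3,0,0,-15,-3,0,0,-15,-3,0,0]

```text
t: 1.4
tool_pos: [0.4989, 0.2705, 0.2181]
orientation: [-0.002, -3.14, 0.0]
force: [0.3, 0.1, 0.7]
opening: 0.0702
gripper_force: 0.0
```

Run:
```python
from h import *
w,s=wrist("w1"); print(s["t"],s["tool_pos"],s["q"]); print(Ttool(s)[:3,:3].round(3))
```

```text
1.4 [0.49894963 0.27046583 0.21808892] [ 4.06202799e-01  4.45751882e-02  1.58005461e+00  2.93096129e-04
  1.51832588e+00 -1.16327658e+00]
[[-1.     0.001 -0.001]
 [ 0.001  1.    -0.   ]
 [ 0.001 -0.    -1.   ]]
```

View pics/w1.png

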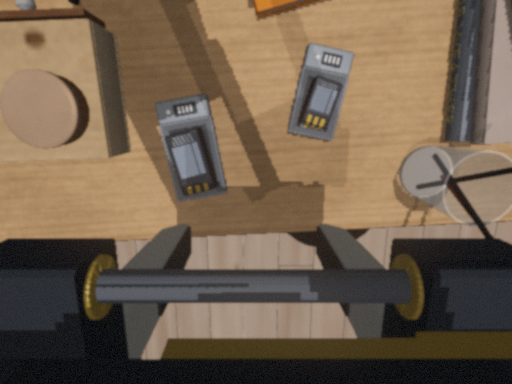

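The wrist view shows the large charger at about (190,148) and the small one at (321,92), with brass at the lower (far) ends. The glass is at (450,185) and the chest at the left. I'll measure the outlines by saturation mask.

```bash
cat >> h.py <<'E'
def quads(c,mask,z,roi):
    "minAreaRect of biggest blob in roi, after casting contour to plane z (mm)"
    m=np.zeros_like(mask); x0,y0,x1,y1=roi; m[y0:y1,x0:x1]=mask[y0:y1,x0:x1]
    m=cv2.morphologyEx(m,cv2.MORPH_CLOSE,np.ones((5,5),np.uint8)); m=cv2.morphologyEx(m,cv2.MORPH_OPEN,np.ones((5,5),np.uint8))
    k=max(cv2.findContours(m,cv2.RETR_EXTERNAL,cv2.CHAIN_APPROX_NONE)[0],key=cv2.contourArea)
    P=ray(c,k[:,0,:],z,c["M"])[:,:2]*1000
    (cx,cy),(w,h),a=cv2.minAreaRect(P.astype(np.float32))
    if w<h: w,h,a=h,w,a+90
    a=(a+90)%180-90
    return np.array([cx,cy])/1000,w,h,a,m
E
python3 - <<'E'
from h import *
c=load("w1"); hsv=cv2.cvtColor(c["image"],cv2.COLOR_RGB2HSV)
# charger: low saturation
for p in [(190,160),(195,175),(100,200),(320,60),(170,140),(140,170),(300,170)]: print(p,hsv[p[1],p[0]])
mask=((hsv[...,1]<75)*255).astype(np.uint8)
for n,roi,ex in [("L",(135,80,245,215),46),("S",(275,30,370,150),36)]:
    for z in (.0,.017):
        ctr,w,h,a,m=quads(c,mask,z,roi); d=np.array([np.cos(np.radians(a)),np.sin(np.radians(a))])
        print(n,z,ctr.round(4),round(w,1),round(h,1),round(a,1),"bay",(ctr+d*(w/2-ex)/1000).round(4))
    cv2.imwrite(f"pics/m{n}.png",m)
E
```

```text
(190, 160) [106  27 141]
(195, 175) [117  25 103]
(100, 200) [ 17 107 181]
(320, 60) [105  13 157]
(170, 140) [143  15  70]
(140, 170) [ 16 103 186]
(300, 170) [ 15 107 162]
L 0.0 [0.47   0.1955] 122.9 65.8 10.1 bay [0.4852 0.1982]
L 0.017 [0.4684 0.1989] 117.4 62.9 10.1 bay [0.4809 0.2011]
S 0.0 [0.4052 0.3486] 102.7 56.9 -11.7 bay [0.4202 0.3455]
S 0.017 [0.4065 0.3452] 98.1 54.4 -11.7 bay [0.4193 0.3425]
```

play_rows:
  targets: [1.8,-7.1,9.8,-10,1.8,-7.1,9.8,-10,1.8,-7.1,9.8,-10,1.8,-7.1,9.8,-10,1.8,-7.1,9.8,-10,1.8,-7.1,9.8,-10]
  grip: 7

```text
t: 1.95
tool_pos: [0.4817, 0.2005, 0.1221]
orientation: [-0.273, 3.128, 0.001]
force: [0.5, 0.4, 0.6]
opening: 0.0703
gripper_force: 0.0
```

Run:
```python
from h import *
w,s=wrist("w2"); print(s["t"],s["tool_pos"]); print(Ttool(s)[:3,:3].round(3))
```

```text
1.95 [0.48171156 0.2005373  0.12208239]
[[-0.985 -0.173  0.002]
 [-0.173  0.985  0.001]
 [-0.002  0.001 -1.   ]]
```

View pics/w2.png

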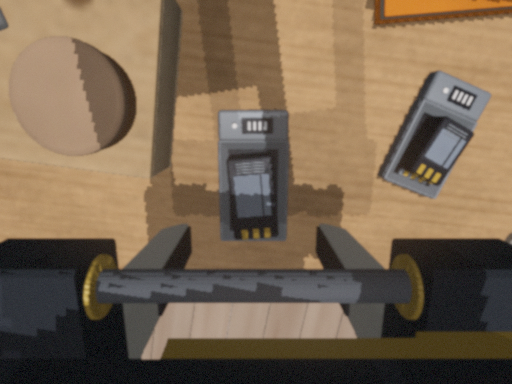

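Close crop: the large charger is at (253,175) with the pack at (253,197), brass towards the far end and aligned between the fingers. Descend and grip.

play_rows:
  targets: [0,0,4,0,0,0,7.5,0,0,0,9,0,0,0,10,0,0,0,10,0,0,0,10,0]

```text
t: 2.5
tool_pos: [0.4828, 0.2005, 0.0223]
orientation: [-0.273, 3.127, 0.001]
force: [0.4, 0.1, 0.4]
opening: 0.0699
gripper_force: 0.0
```

play_rows:
  targets: [0,0,0,0,0,0,0,0,0,0,0,0,0,0,0,0,0,0,0,0,0,0,0,0]
  grip: 3
  grip_force: 25

```text
t: 3.0
tool_pos: [0.4818, 0.1996, 0.0211]
orientation: [-0.272, 3.129, 0.0]
force: [-0.8, 1.0, 3.0]
opening: 0.0382
gripper_force: 24.5
```

play_rows:
  targets: [0,0,-2,0,0,0,-6,0,0,0,-10,0,0,0,-14,0,0.5,-4,-17,0,1,-8,-17,0,1.5,-12,-17,0,2,-16,-17,0]

```text
t: 3.67
tool_pos: [0.4895, 0.0402, 0.1918]
orientation: [-0.274, 3.127, -0.0]
force: [1.0, 0.2, -2.1]
opening: 0.0379
gripper_force: 24.5
```

play_rows:
  targets: [0.5,-4,-1,5,1,-8,-2,10,1.5,-12,-2.5,10,2,-16,-2.5,10,2.6,-20.8,-2.5,10,2.6,-20.8,-2.5,10,2.6,-20.8,-2.5,10,2.6,-20.8,-2.5,10]

```text
t: 4.33
tool_pos: [0.4991, -0.1676, 0.2151]
orientation: [-0.004, -3.141, -0.002]
force: [0.5, 0.6, -1.6]
opening: 0.0383
gripper_force: 24.5
```

Run:
```python
from h import *
w,s=wrist("w3"); print(s["t"],s["tool_pos"],s["opening"]); print(Ttool(s)[:3,:3].round(3))
```

```text
4.3333 [ 0.4991358  -0.16762044  0.21512614] 0.038341657761493224
[[-1.     0.003 -0.001]
 [ 0.003  1.     0.001]
 [ 0.001  0.001 -1.   ]]
```

View pics/w3.png

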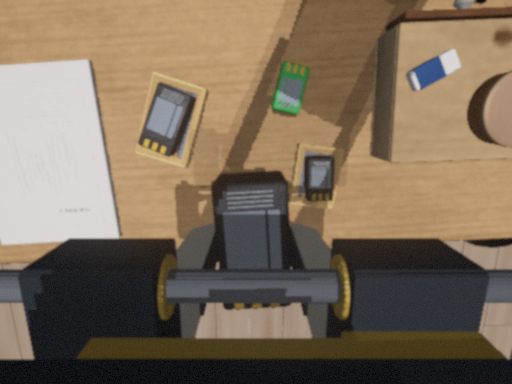

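Held pack is well gripped, and I can see: the large tray at (171,120), small tray (317,176), green look-alike (291,88), pad at the left (corners (90,60) and (118,238)). I'll measure the trays with a colour mask.

Run:
```python
from h import *
c=load("w3"); im=c["image"]; hsv=cv2.cvtColor(im,cv2.COLOR_RGB2HSV)
for p in [(157,79),(200,95),(145,152),(302,150),(335,155),(335,195),(120,120),(240,150),(250,60),(350,190),(300,200),(298,180)]: print(p,hsv[p[1],p[0]],im[p[1],p[0]])
```

```text
(157, 79) [ 19 107 193] [193 162 112]
(200, 95) [ 19 106 200] [200 169 117]
(145, 152) [ 19 101 201] [201 172 121]
(302, 150) [ 18 109 178] [178 148 102]
(335, 155) [ 17 115 115] [115  93  63]
(335, 195) [ 18 101 194] [194 164 117]
(120, 120) [ 16  98 190] [190 157 117]
(240, 150) [ 15 118 102] [102  79  55]
(250, 60) [ 16 100 191] [191 157 116]
(350, 190) [ 16 107 183] [183 146 106]
(300, 200) [ 18 110 160] [160 133  91]
(298, 180) [ 17 101 177] [177 147 107]
```

Run:
```python
from h import *
c=load("w3"); im=cv2.GaussianBlur(c["image"],(0,0),1).astype(float)
r=im[...,1]/im[...,0]; print(r[79,157],r[95,200],r[152,145],r[150,302],r[195,335],r[200,300],"desk",r[120,120],r[60,250],r[190,350],r[180,100-0] if 0 else r[120,230])
dark=c["image"].max(2)<70; hsv=cv2.cvtColor(c["image"],cv2.COLOR_RGB2HSV)
mask=(((r>.83)|(hsv[...,1]<60)|dark)*255).astype(np.uint8)
for n,roi,ex in [("L",(128,60,215,175),46),("S",(289,138,345,215),36)]:
    for z in (.0,.017):
        ctr,w,h,a,m=quads(c,mask,z,roi)
        print(n,z,ctr.round(4),round(w,1),round(h,1),round(a,1))
crop=np.hstack([c["image"][55:185,120:225],c["image"][120:250,280:350]])
ms=cv2.cvtColor(np.hstack([mask[55:185,120:225],mask[120:250,280:350]]),cv2.COLOR_GRAY2RGB)
cv2.imwrite("pics/w3c.png",cv2.resize(np.hstack([crop,ms]),None,fx=2.2,fy=2.2,interpolation=cv2.INTER_NEAREST)[:,:,::-1])
```

```text
0.8393782383419689 0.8542713567839196 0.8620689655172413 0.8324022346368715 0.8404255319148937 0.8301886792452831 desk 0.8219895287958116 0.8219895287958116 0.8087431693989071 0.8138297872340425
L 0.0 [ 0.437  -0.2664] 101.4 65.4 -17.8
L 0.017 [ 0.4368 -0.262 ] 96.9 62.5 -17.8
S 0.0 [ 0.5039 -0.0908] 79.9 52.1 -0.2
S 0.017 [ 0.5008 -0.0942] 76.4 49.8 -0.2
```

View pics/w3c.png

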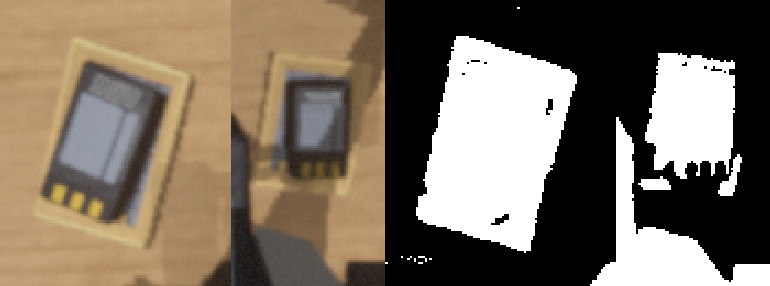

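Crop: the large tray with its pack is cleanly outlined, yaw about -15°. The small tray mask is broken, so both get a close look later. Now I park the held pack on the pad.

play_rows:
  targets: [-0.4,-4,0,0,-0.8,-8,0,0,-1.2,-12,2,0,-1.6,-16,5,0,-2.1,-20,8,0,-2.1,-24.2,10,0,-2.1,-24.2,12,0,-2.1,-24.2,12,0]

```text
t: 5.05
tool_pos: [0.5172, -0.409, 0.0869]
orientation: [-0.003, -3.133, -0.01]
force: [-1.2, 1.7, -3.2]
opening: 0.0379
gripper_force: 24.5
```

play_rows:
  targets: [0,0,3,0,0,0,5,0,0,0,6,0,0,0,6.5,0,0,0,6.7,0,0,0,6.7,0]

```text
t: 5.55
tool_pos: [0.5212, -0.4093, 0.0297]
orientation: [-0.0, 3.141, -0.001]
force: [-0.0, -0.4, -0.8]
opening: 0.0384
gripper_force: 24.5
```

play_rows:
  targets: [0,0,0.2,0,0,0,0.4,0,0,0,0.5,0,0,0,0.5,0,0,0,0.5,0]

```text
t: 5.97
tool_pos: [0.5206, -0.4102, 0.0242]
orientation: [0.002, 3.141, -0.001]
force: [0.6, -0.5, 1.2]
opening: 0.0384
gripper_force: 24.5
```

play_rows:
  targets: [0,0,0,0,0,0,0,0,0,0,0,0,0,0,0,0]
  grip: 7

```text
t: 6.3
tool_pos: [0.5202, -0.4099, 0.0237]
orientation: [-0.002, -3.142, 0.0]
force: [0.3, 0.4, -0.1]
opening: 0.0603
gripper_force: 0.0
```

play_rows:
  targets: [0,0,-3,0,0,0,-7,0,2,3,-10,5,4,7,-10,10,6,11,-10,15,8.4,14.7,-10,15,8.4,14.7,-10,15,8.4,14.7,-10,15]

```text
t: 6.97
tool_pos: [0.4347, -0.2599, 0.1231]
orientation: [-0.409, -3.114, -0.002]
force: [0.1, 0.1, -0.1]
opening: 0.07
gripper_force: 0.0
```

Run:
```python
from h import *
w,s=wrist("w4"); print(s["t"],s["tool_pos"],s["opening"]); print(Ttool(s)[:3,:3].round(3))
```

```text
6.9667 [ 0.43471142 -0.25985578  0.12314178] 0.07000770746222713
[[-0.966  0.258 -0.001]
 [ 0.258  0.966  0.001]
 [ 0.001  0.001 -1.   ]]
```

View pics/w4.png

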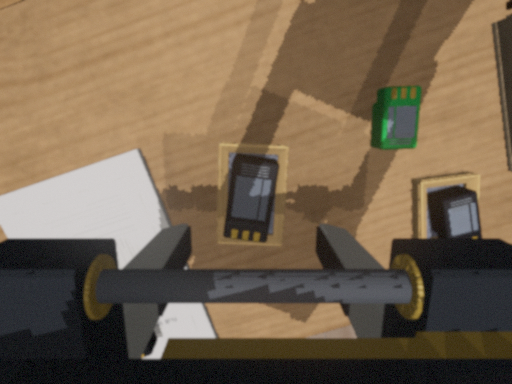

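Close view: large tray at (252,195), corners (220,144), (288,147), (282,245), (218,243). Its pack is slightly askew, from (258,156) down to (247,240).

Run:
```python
from h import *
c=load("w4"); M=c["M"]
def rect(px,z):
    P=ray(c,px,z,M)[:,:2]*1000; (x,y),(w,h),a=cv2.minAreaRect(P.astype(np.float32)); 
    far=(P[2]+P[3])/2; near=(P[0]+P[1])/2; d=far-near
    print(P.mean(0).round(1),"len",np.linalg.norm(d).round(1),"wid",np.linalg.norm(P[0]-P[1]).round(1),np.linalg.norm(P[2]-P[3]).round(1),"yaw",np.degrees(np.arctan2(d[1],d[0])).round(1))
print("tray");rect([(220,144),(288,147),(282,245),(218,243)],.017)
print("pack");rect([(239,155),(279,157),(268,242),(225,240)],.038)
hsv=cv2.cvtColor(c["image"],cv2.COLOR_RGB2HSV)
big=cv2.resize(c["image"][135:255,205:300],None,fx=5,fy=5,interpolation=cv2.INTER_CUBIC); cv2.imwrite("pics/w4c.png",big[:,:,::-1])
```

```text
tray
[ 436.9 -260.9] len 90.6 wid 58.5 59.4 yaw -17.3
pack
[ 434.7 -259.8] len 73.2 wid 32.0 36.8 yaw -23.1
```

View pics/w4c.png

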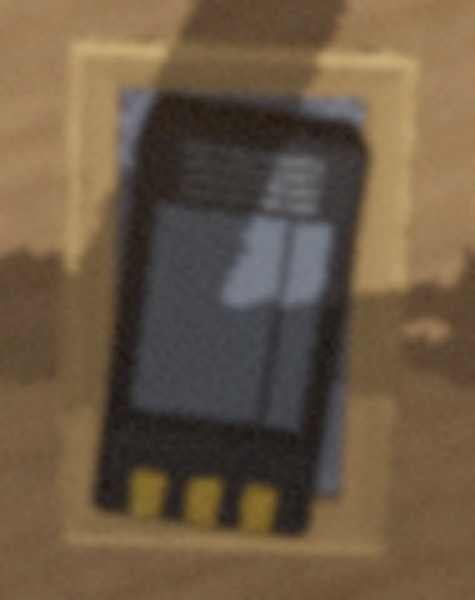

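Crop: pack is turned about 7.5° clockwise of the tool, while the tray is turned only about 2.3° (tray yaw -17.2°). I'll align with the pack and grip it.

play_rows:
  targets: [0,-0.2,3.5,4,0,-0.2,7,7.5,0,-0.2,9,7.5,0,-0.2,10.2,7.5,0,-0.2,10.2,7.5,0,-0.2,10.2,7.5]

```text
t: 7.52
tool_pos: [0.4363, -0.2654, 0.0218]
orientation: [-0.615, -3.081, -0.0]
force: [-0.8, 0.3, 1.2]
opening: 0.0697
gripper_force: 0.0
```

play_rows:
  targets: [0,0,0,0,0,0,0,0,0,0,0,0,0,0,0,0,0,0,0,0,0,0,0,0]
  grip: 3
  grip_force: 25

```text
t: 8.02
tool_pos: [0.4364, -0.2639, 0.0223]
orientation: [0.614, 3.08, 0.002]
force: [0.5, 5.3, 4.4]
opening: 0.0381
gripper_force: 25.0
```

play_rows:
  targets: [0,0,-2,0,0,0,-6,0,0,0,-10,0,0,0,-14,0,1.2,4,-16,0,2.4,8,-16,0,3.7,12,-16,0,4.9,16,-16,0]

```text
t: 8.68
tool_pos: [0.4515, -0.1016, 0.1825]
orientation: [0.616, 3.079, -0.0]
force: [1.1, 0.7, -2.3]
opening: 0.0378
gripper_force: 25.0
```

play_rows:
  targets: [1.2,4,0,-7,2.4,8,0,-14,3.7,12,0,-21,4.9,16,0,-28,6.1,20,0,-32.5,7.3,24,0,-32.5,8.75,28.6,0,-32.5,8.75,28.6,0,-32.5]

```text
t: 9.35
tool_pos: [0.4798, 0.2005, 0.1816]
orientation: [-0.279, 3.129, 0.004]
force: [1.3, -0.3, -1.4]
opening: 0.0377
gripper_force: 25.0
```

Run:
```python
from h import *
c=load("w4"); print("flat centre",ray(c,(251,199.2),.038,c["M"])[0].round(4))
w,s=wrist("w5"); print(s["t"],s["tool_pos"],s["opening"]); print(Ttool(s)[:3,:3].round(3))
a=load("w3")["image"]; im=w["image"]
cv2.imwrite("pics/w5c.png",np.hstack([a[100:300,120:390],im[100:300,120:390]])[:,:,::-1])
```

```text
flat centre [ 0.4337 -0.2608  0.038 ]
9.35 [0.4798086  0.20049202 0.18155489] 0.037669253294129304
[[-0.984 -0.177 -0.   ]
 [-0.177  0.984  0.002]
 [-0.     0.002 -1.   ]]
```

View pics/w5c.png

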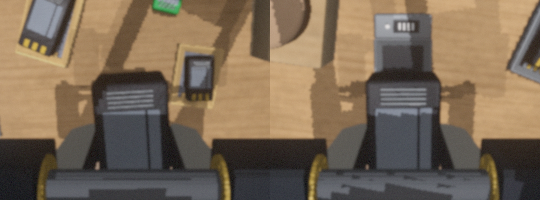

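The crop compares the held packs. Both sit straight in the grip with nearly the same ridge row (flat one about 2 px nearer the robot). I'll get the exact offset by template match.

```bash
cat >> h.py <<'E'
def held_off(ref,new):
    "px shift (col,row) of held pack ridges between two wrist views"
    a=cv2.cvtColor(load(ref)["image"],cv2.COLOR_RGB2GRAY); b=cv2.cvtColor(load(new)["image"],cv2.COLOR_RGB2GRAY)
    t=a[180:212,222:280]; r=cv2.matchTemplate(b[160:240,200:310],t,cv2.TM_CCOEFF_NORMED)
    _,v,_,l=cv2.minMaxLoc(r); return l[0]+200-222,l[1]+160-180,v
E
python3 - <<'E'
from h import *
print(held_off("w3","w5"))
a=load("w3")["image"].mean(2)[160:215,240:262].mean(1).round(0); b=load("w5")["image"].mean(2)[160:215,240:262].mean(1).round(0); print(a.astype(int).tolist());print(b.astype(int).tolist())
s=read_state(); print(s["tool_pos"],shift(s,[.4813,.1998,.05]))
E
```

```text
(3, -3, 0.870022714138031)
[118, 119, 122, 126, 129, 129, 127, 120, 107, 94, 80, 69, 54, 42, 37, 35, 36, 35, 36, 35, 35, 35, 39, 45, 54, 63, 69, 73, 73, 77, 93, 116, 122, 105, 85, 95, 117, 120, 101, 89, 102, 119, 116, 96, 89, 106, 120, 110, 89, 78, 88, 109, 123, 120, 101]
[73, 72, 73, 73, 72, 71, 68, 61, 51, 45, 41, 40, 36, 36, 35, 37, 35, 36, 37, 38, 43, 52, 63, 73, 79, 80, 80, 87, 113, 134, 125, 100, 97, 120, 132, 115, 93, 102, 127, 129, 107, 89, 108, 136, 133, 107, 85, 88, 111, 132, 142, 144, 139, 129, 114]
[0.47981223 0.19913281 0.18139331] [-0.16  0.02 13.14]
```

play_rows:
  targets: [-0.3,0,4,0,-0.3,0,8,0,-0.3,0,11,0,-0.3,0,13,0,-0.3,0,14,0,-0.3,0,14,0,-0.3,0,14,0]

```text
t: 9.98
tool_pos: [0.4837, 0.1947, 0.0421]
orientation: [0.271, -3.13, 0.0]
force: [-0.0, 0.8, -2.2]
opening: 0.0376
gripper_force: 25.0
```

play_rows:
  targets: [0,0,0.6,0,0,0,1,0,0,0,1.3,0,0,0,1.5,0,0,0,1.6,0,0,0,1.6,0]

```text
t: 10.48
tool_pos: [0.4851, 0.1967, 0.028]
orientation: [-0.272, 3.126, 0.003]
force: [-2.6, 3.4, 10.5]
opening: 0.0377
gripper_force: 25.0
```

play_rows:
  targets: [0,0,-0.4,0,0,0,-0.4,0,0,0,-0.4,0]

```text
t: 10.73
tool_pos: [0.4837, 0.1953, 0.03]
orientation: [-0.272, 3.129, -0.0]
force: [0.4, 0.4, -1.2]
opening: 0.0378
gripper_force: 25.0
```

Run:
```python
from h import *
s=read_state(); print(s["t"],s["tool_pos"],s["force"],s["orientation"],shift(s,[.4827,.2,.03]),s["q"])
```

```text
10.7333 [0.48372213 0.19529043 0.0299616 ] [ 0.43552259  0.39616607 -1.21844056] [-2.72247018e-01  3.12905528e+00 -1.01372649e-04] [ 0.02  0.48 -0.  ] [ 2.85554608e-01  9.88321773e-02  1.88381879e+00 -2.23429857e-04
  1.15825243e+00 -1.45872737e+00]
```

play_rows:
  targets: [0,0.45,-0.2,0,0,0.45,-0.2,0,0,0.45,0,0,0,0.45,0.3,0,0,0.45,0.5,0,0,0.45,0.7,0,0,0.45,0.7,0]

```text
t: 11.32
tool_pos: [0.4825, 0.1996, 0.0224]
orientation: [0.272, -3.129, 0.0]
force: [0.2, -0.6, 0.5]
opening: 0.0373
gripper_force: 25.0
```

play_rows:
  targets: [0,0,0.1,0,0,0,0.1,0,0,0,0.1,0,0,0,0.1,0]
  grip: 7

```text
t: 11.65
tool_pos: [0.4827, 0.1997, 0.0216]
orientation: [-0.272, 3.13, 0.0]
force: [-0.5, 0.3, -0.0]
opening: 0.0596
gripper_force: 0.0
```

play_rows:
  targets: [0,0,-3,0,0,0,-7,0,1,3,-10,7,2,7,-10,14,3,11,-10,21.7,3.7,15.3,-10,21.7,3.7,15.3,-10,21.7,3.7,15.3,-10,21.7]

```text
t: 12.32
tool_pos: [0.4185, 0.3466, 0.1218]
orientation: [-0.315, -3.126, -0.001]
force: [0.0, -0.5, 0.7]
opening: 0.0704
gripper_force: 0.0
```

play_rows:
  targets: [0,0,0,0,0,0,0,0]

```text
t: 12.48
tool_pos: [0.4201, 0.343, 0.1214]
orientation: [-0.321, -3.125, 0.001]
force: [0.1, 0.4, 0.2]
opening: 0.0701
gripper_force: 0.0
```

Run:
```python
from h import *
w,s=wrist("w6"); print(s["t"],s["tool_pos"],s["opening"]); print(Ttool(s)[:3,:3].round(3))
cv2.imwrite("pics/w6c.png",cv2.resize(w["image"][40:260,60:330],None,fx=2.9,fy=2.7,interpolation=cv2.INTER_CUBIC)[:,:,::-1])
```

```text
12.4833 [0.42014139 0.34304119 0.12135976] 0.07010441885911625
[[-0.979  0.204 -0.   ]
 [ 0.204  0.979 -0.001]
 [ 0.    -0.001 -1.   ]]
```

View pics/w6c.png

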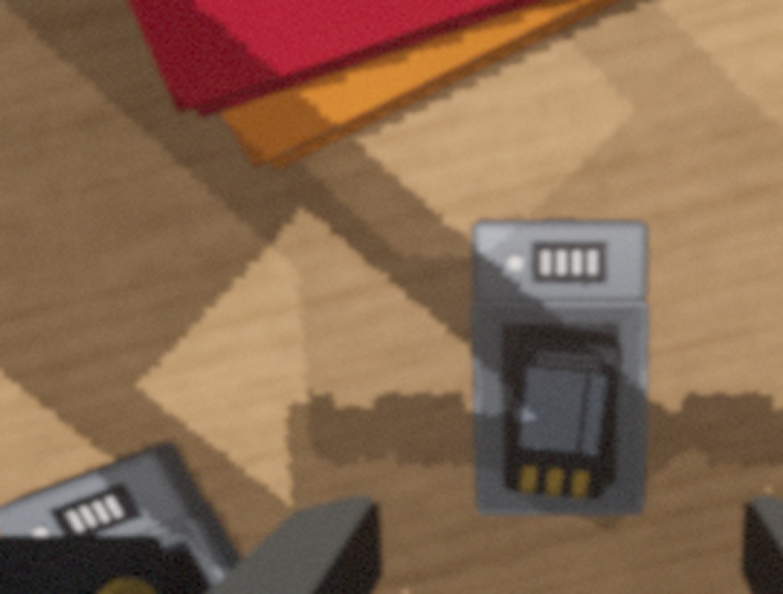

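The crop shows the small charger square to the tool, corners (473,222) to (645,514) in the crop. The pack in it is turned about 5° clockwise, brass ends far.

```bash
cat >> h.py <<'E'
def rect(c,px,z):
    "near-left, near-right, far-right, far-left pixels -> centre, sizes, yaw, far-mid"
    P=ray(c,px,z,c["M"])[:,:2]*1000
    far=(P[2]+P[3])/2; near=(P[0]+P[1])/2; d=far-near; L=np.linalg.norm(d); u=d/L
    print("ctr",P.mean(0).round(1),"len",L.round(1),"wid",np.linalg.norm(P[0]-P[1]).round(1),np.linalg.norm(P[2]-P[3]).round(1),"yaw",np.degrees(np.arctan2(d[1],d[0])).round(1)); return far,u
E
python3 - <<'E'
from h import *
c=load("w6"); k=lambda p:np.array(p)/[2.9,2.7]+[60,40]
far,u=rect(c,k([(473,222),(648,222),(645,514),(476,514)]),.017); print("bay",far-u*36)
rect(c,k([(523,345),(617,355),(603,499),(506,490)]),.034)
s=read_state();print(s["tool_pos"])
E
```

```text
ctr [406.3 346.4] len 96.0 wid 50.6 53.1 yaw -11.7
bay [418.08581497 343.95857588]
ctr [418.5 344.4] len 46.1 wid 26.6 28.6 yaw -17.3
[0.42030312 0.34282345 0.1213945 ]
```

play_rows:
  targets: [0.2,0.1,3.5,5,0.2,0.1,7,5,0.2,0.1,9,5,0.2,0.1,10.1,5,0.2,0.1,10.1,5,0.2,0.1,10.1,5]

```text
t: 13.03
tool_pos: [0.4186, 0.3447, 0.0209]
orientation: [-0.46, -3.107, 0.001]
force: [0.0, 0.1, 0.2]
opening: 0.0697
gripper_force: 0.0
```

play_rows:
  targets: [0,0,0,0,0,0,0,0,0,0,0,0,0,0,0,0,0,0,0,0,0,0,0,0]
  grip: 2.2
  grip_force: 20

```text
t: 13.53
tool_pos: [0.4182, 0.3456, 0.021]
orientation: [0.458, 3.108, 0.001]
force: [0.5, -1.3, -0.4]
opening: 0.0346
gripper_force: 0.4
```

play_rows:
  targets: [0,0,0,0,0,0,0,0,0,0,0,0,0,0,0,0]

```text
t: 13.87
tool_pos: [0.4183, 0.3446, 0.0209]
orientation: [0.457, 3.108, -0.002]
force: [1.0, -6.5, 4.5]
opening: 0.0299
gripper_force: 20.0
```

play_rows:
  targets: [0,0,-2,0,0,0,-6,0,0,0,-10,0,0,0,-14,0,-1.15,-3.83,-16,0,-2.3,-7.66,-16,0,-3.45,-11.5,-16,0,-4.6,-15.3,-16,0]

```text
t: 14.53
tool_pos: [0.4178, 0.1844, 0.1813]
orientation: [0.456, 3.107, 0.001]
force: [0.9, -0.2, -0.1]
opening: 0.0297
gripper_force: 19.9
```

play_rows:
  targets: [-1.15,-3.83,0,0,-2.3,-7.66,0,0,-3.45,-11.5,0,0,-4.6,-15.3,0,0,-5.75,-19.1,0,0,-6.9,-23,0,0,-8,-26.8,0,0,-9.2,-30.6,0,0]

```text
t: 15.2
tool_pos: [0.4173, -0.1358, 0.1808]
orientation: [0.458, 3.107, -0.0]
force: [0.2, 0.2, 0.2]
opening: 0.0302
gripper_force: 19.9
```

play_rows:
  targets: [-1.15,-3.83,0,0,-2.3,-7.66,0,0,-3.45,-11.5,0,0,-4.6,-15.3,2,0,-5.75,-19.1,5,0,-6.9,-23,8,0,-8.1,-26.3,10,0,-8.1,-26.3,10,0]

```text
t: 15.87
tool_pos: [0.4174, -0.4113, 0.0767]
orientation: [-0.46, -3.104, -0.002]
force: [0.4, -0.5, -0.3]
opening: 0.0299
gripper_force: 19.9
```

play_rows:
  targets: [0,0,0,0,0,0,0,0]

```text
t: 16.03
tool_pos: [0.4187, -0.4088, 0.0793]
orientation: [-0.46, -3.106, -0.003]
force: [-0.2, 0.5, -0.4]
opening: 0.0298
gripper_force: 19.9
```

play_rows:
  targets: [0,0,2.5,0,0,0,4,0,0,0,4.8,0,0,0,5.2,0,0,0,5.4,0,0,0,5.5,0,0,0,5.5,0,0,0,5.5,0]

```text
t: 16.7
tool_pos: [0.4201, -0.4096, 0.0268]
orientation: [0.458, 3.107, -0.002]
force: [0.3, -0.1, -0.7]
opening: 0.0298
gripper_force: 19.9
```

play_rows:
  targets: [0,0,0.15,0,0,0,0.25,0,0,0,0.3,0,0,0,0.3,0,0,0,0.3,0]

```text
t: 17.12
tool_pos: [0.4199, -0.4095, 0.0238]
orientation: [0.458, 3.107, -0.001]
force: [-3.0, 2.2, 7.0]
opening: 0.03
gripper_force: 19.9
```

play_rows:
  targets: [0,0,0,0,0,0,0,0,0,0,0,0,0,0,0,0,0,0,-3,0,0,0,-7,0,0,0,-10,0,0,0,-10,0]
  grip: 7

```text
t: 17.78
tool_pos: [0.4225, -0.4125, 0.1307]
orientation: [0.457, 3.1, -0.012]
force: [0.9, -1.2, 1.5]
opening: 0.0696
gripper_force: 0.0
```

play_rows:
  targets: [0.2,4,0,-6,0.4,8,0,-12.7,0.6,12,0,-12.7,0.8,16,0,-12.7,1,20,0,-12.7,1.2,24,0,-12.7,1.4,28,0,-12.7,1.6,32.2,0,-12.7]

```text
t: 18.45
tool_pos: [0.497, -0.0948, 0.1225]
orientation: [0.112, 3.139, -0.0]
force: [0.6, -0.4, -0.0]
opening: 0.0699
gripper_force: 0.0
```

play_rows:
  targets: [0,0.3,0,0,0,0.3,0,0,0,0.3,0,0]

```text
t: 18.7
tool_pos: [0.4971, -0.0936, 0.1224]
orientation: [-0.109, -3.139, 0.001]
force: [0.4, -0.0, -0.0]
opening: 0.0701
gripper_force: 0.0
```

Run:
```python
from h import *
w,s=wrist("w7"); print(s["t"],s["tool_pos"],s["opening"]); print(Ttool(s)[:3,:3].round(3))
cv2.imwrite("pics/w7c.png",cv2.resize(w["image"][110:260,190:320],None,fx=4,fy=4,interpolation=cv2.INTER_CUBIC)[:,:,::-1])
```

```text
18.7 [ 0.49711068 -0.09362007  0.12241513] 0.07006478777871859
[[-0.998  0.069 -0.   ]
 [ 0.069  0.998 -0.   ]
 [ 0.    -0.001 -1.   ]]
```

View pics/w7c.png

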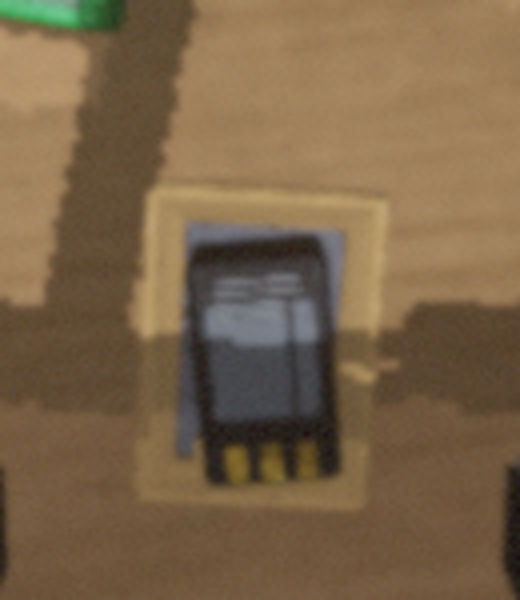

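The crop shows the small tray with corners (150,187), (388,200), (365,508) and (138,500). Its pack is turned about 4° the other way, brass ends far; the green block is well off at the top left.

Run:
```python
from h import *
c=load("w7"); k=lambda p:np.array(p)/4+[190,110]
rect(c,k([(150,187),(388,200),(365,508),(138,500)]),.017)
rect(c,k([(190,258),(325,245),(339,473),(208,485)]),.034)
s=read_state();print(s["tool_pos"])
c=load("w4"); rect(c,np.array([(70,45),(415,65),(385,548),(65,540)])/5+[205,135],.017)
```

```text
ctr [501.2 -91.9] len 71.5 wid 51.5 52.2 yaw -7.0
ctr [500.1 -90.7] len 49.5 wid 27.8 28.2 yaw 0.0
[ 0.4969903  -0.09439002  0.12243329]
ctr [ 436.9 -261.2] len 90.0 wid 59.4 59.4 yaw -17.0
```

play_rows:
  targets: [-0.3,0.35,3.5,-4,-0.3,0.35,7,-4,-0.3,0.35,9,-4,-0.3,0.35,10.1,-4,-0.3,0.35,10.1,-4,-0.3,0.35,10.1,-4]

```text
t: 19.25
tool_pos: [0.5003, -0.0913, 0.0219]
orientation: [-0.004, -3.141, -0.0]
force: [1.1, -0.2, 0.6]
opening: 0.0702
gripper_force: 0.0
```

play_rows:
  targets: [0,0,0,0,0,0,0,0,0,0,0,0,0,0,0,0,0,0,0,0,0,0,0,0,0,0,0,0,0,0,0,0]
  grip: 2.2

```text
t: 19.92
tool_pos: [0.5006, -0.0912, 0.0221]
orientation: [0.001, 3.141, -0.003]
force: [-1.4, -4.3, 3.7]
opening: 0.0298
gripper_force: 20.0
```

play_rows:
  targets: [0,0,0,0,0,0,0,0]

```text
t: 20.08
tool_pos: [0.5006, -0.0911, 0.0221]
orientation: [0.002, 3.141, -0.002]
force: [-1.8, -5.0, 3.3]
opening: 0.03
gripper_force: 20.0
```

play_rows:
  targets: [0,0,-2,0,0,0,-6,0,0,0,-10,0,0,0,-14,0,0.7,4,-16,0,1.5,8,-16,0,2.2,12,-16,0,3,16,-16,0]

```text
t: 20.75
tool_pos: [0.4705, 0.0709, 0.1825]
orientation: [0.004, 3.14, 0.001]
force: [0.9, 0.4, -0.9]
opening: 0.0298
gripper_force: 20.0
```

play_rows:
  targets: [0.7,4,0,6,1.5,8,0,11.7,2.2,12,0,11.7,3,16,0,11.7,3.7,20,0,11.7,4.5,24,0,11.7,5.2,27.5,0,11.7,5.2,27.5,0,11.7]

```text
t: 21.42
tool_pos: [0.4166, 0.35, 0.1813]
orientation: [-0.314, -3.124, -0.004]
force: [0.2, -0.7, -1.0]
opening: 0.0297
gripper_force: 20.0
```

play_rows:
  targets: [0,0,4,0,0,0,8,0,0,0,11,0,0,0,13,0,0,0,13,0,0,0,13,0,0,0,13,0]

```text
t: 22.0
tool_pos: [0.4199, 0.345, 0.0533]
orientation: [0.322, 3.124, 0.002]
force: [0.9, 0.0, -0.6]
opening: 0.0298
gripper_force: 20.0
```

Run:
```python
from h import *
s=read_state(); print(s["t"],s["tool_pos"],s["orientation"],s["force"],shift(s,[.419,.344,.022]))
w,s=wrist("w8"); wq,_=load("w3"),0
b=w["image"].mean(2)[160:215,240:262].mean(1).astype(int); print(b.tolist())
```

```text
22.0 [0.41993    0.34496989 0.05328171] [3.21908668e-01 3.12361446e+00 2.02558731e-03] [ 0.94061749  0.01621142 -0.55592083] [ 0.08 -0.12  3.13]
[115, 106, 96, 96, 100, 95, 86, 82, 79, 77, 78, 76, 73, 64, 54, 48, 46, 45, 45, 46, 44, 44, 42, 42, 43, 42, 42, 41, 41, 40, 38, 36, 34, 33, 31, 33, 30, 31, 31, 32, 31, 31, 32, 32, 33, 35, 36, 36, 38, 50, 69, 73, 61, 48, 59]
```

play_rows:
  targets: [0.1,-0.1,1,0,0.1,-0.1,1.8,0,0.1,-0.1,2.3,0,0.1,-0.1,2.6,0,0.1,-0.1,2.9,0,0.1,-0.1,3.1,0,0.1,-0.1,3.1,0,0.1,-0.1,3.1,0]

```text
t: 22.72
tool_pos: [0.4179, 0.3433, 0.0217]
orientation: [-0.322, -3.125, 0.001]
force: [-4.8, -6.0, 11.4]
opening: 0.03
gripper_force: 20.0
```

play_rows:
  targets: [0,0,0,0,0,0,0,0,0,0,0,0,0,0,0,0,0,0,-3,0,0,0,-7,0,0,0,-11,0,0,0,-13,0]
  grip: 7

```text
t: 23.38
tool_pos: [0.4195, 0.3449, 0.1558]
orientation: [0.321, 3.121, 0.006]
force: [0.4, 0.6, 0.5]
opening: 0.0699
gripper_force: 0.0
```

play_rows:
  targets: [0,0,-1,0,-0.3,-1,-2,0,-1.3,-3.8,-4,0,-1.3,-3.8,-4,0,-1.3,-3.8,-4,0]

```text
t: 23.8
tool_pos: [0.423, 0.3023, 0.19]
orientation: [-0.325, -3.124, 0.001]
force: [-0.0, 0.3, -0.1]
opening: 0.0697
gripper_force: 0.0
```

Run:
```python
from h import *
w,s=wrist("w9"); print(s["t"],s["tool_pos"],s["opening"],s["orientation"],shift(s,[.5202,-.4099,.15]))
```

```text
23.8 [0.42296177 0.30231464 0.190045  ] 0.06969052547541063 [-3.24815176e-01 -3.12435581e+00  8.85033618e-04] [-24.17 -67.7    4.04]
```

play_rows:
  targets: [-1.4,-3.92,0,0,-2.8,-7.85,0,0,-4.2,-11.8,0,0,-5.6,-15.7,0,0,-7,-19.6,0,0,-8.4,-23.5,0,0,-9.8,-27.5,0,0,-11.2,-31.4,0,0]

```text
t: 24.52
tool_pos: [0.4672, -0.0273, 0.1886]
orientation: [-0.32, -3.122, -0.001]
force: [0.8, -0.0, -0.6]
opening: 0.0701
gripper_force: 0.0
```

play_rows:
  targets: [-1.4,-3.92,0,0,-2.8,-7.85,0,0,-4.2,-11.8,0,0,-5.6,-15.7,0,0,-7,-19.6,0,0,-8.4,-23.5,0,0,-9.8,-27.5,0,0,-11.2,-31.4,0,0]

```text
t: 25.18
tool_pos: [0.5133, -0.3567, 0.1878]
orientation: [-0.321, -3.122, -0.004]
force: [0.6, 0.9, 1.0]
opening: 0.0703
gripper_force: 0.0
```

play_rows:
  targets: [-1.4,-3.9,2,-6,-1.8,-4.9,5,-11.7,-1.8,-4.9,9,-11.7,-1.8,-4.9,9,-11.7,-1.8,-4.9,9,-11.7,-1.8,-4.9,9,-11.7]

```text
t: 25.68
tool_pos: [0.5218, -0.4065, 0.101]
orientation: [-0.001, -3.141, -0.001]
force: [-0.0, 0.2, 1.1]
opening: 0.0699
gripper_force: 0.0
```

Run:
```python
from h import *
w,s=wrist("w10"); print(s["t"],s["tool_pos"],s["orientation"],shift(s,[.5204,-.41,.024]))
```

```text
25.6833 [ 0.52178245 -0.40645993  0.1010117 ] [-1.34242489e-03 -3.14090699e+00 -1.37955119e-03] [ 0.13 -0.36  7.7 ]
```

play_rows:
  targets: [0.1,-0.35,3,0,0.1,-0.35,5.5,0,0.1,-0.35,7,0,0.1,-0.35,7.7,0,0.1,-0.35,7.7,0,0.1,-0.35,7.7,0]

```text
t: 26.23
tool_pos: [0.5214, -0.4112, 0.0253]
orientation: [0.001, 3.14, -0.002]
force: [0.5, -0.1, 0.0]
opening: 0.0701
gripper_force: 0.0
```

play_rows:
  targets: [0,0,0,0,0,0,0,0,0,0,0,0,0,0,0,0,0,0,0,0,0,0,0,0,0,0,0,0]
  grip: 3
  grip_force: 25

```text
t: 26.82
tool_pos: [0.5207, -0.411, 0.024]
orientation: [0.002, 3.141, -0.0]
force: [0.4, 0.2, 3.5]
opening: 0.0378
gripper_force: 24.6
```

Run:
```python
from h import *
for n,roi in [("w10",(380,30,500,160)),]:
    c=load(n); im=cv2.GaussianBlur(c["image"],(0,0),1).astype(float); r=im[...,1]/im[...,0]; hsv=cv2.cvtColor(c["image"],cv2.COLOR_RGB2HSV)
    print(hsv[92,435])
    for nm,mask,z in [("floor",hsv[...,1]<60,.006),("floor",hsv[...,1]<80,.006),("tray",(r>.83)|(hsv[...,1]<60),.017)]:
        ctr,w,h,a,m=quads(c,(mask*255).astype(np.uint8),z,roi); print(nm,ctr.round(4),round(w,1),round(h,1),round(a,1)); x=cv2.boundingRect(m); print(x)
```

```text
[113  28  82]
floor [ 0.4343 -0.2593] 71.4 42.3 -17.6
(398, 35, 84, 104)
floor [ 0.4359 -0.2597] 75.4 43.2 -17.6
(395, 35, 88, 107)
tray [ 0.4368 -0.2663] 73.5 42.6 -17.1
(394, 34, 89, 112)
```

play_rows:
  targets: [0,0,-2,0,0,0,-5,0,2,3.5,-6,6,4,7,-6,12,6,10.5,-6,17.3,8.4,15,-6,17.3,8.4,15,-6,17.3,8.4,15,-6,17.3]

```text
t: 27.48
tool_pos: [0.4348, -0.2578, 0.0825]
orientation: [-0.471, -3.104, -0.002]
force: [-0.3, 0.3, -1.4]
opening: 0.0379
gripper_force: 24.6
```

play_rows:
  targets: [0,0,1,0,0,0,3,0,0,0,3,0,0,0,3,0]

```text
t: 27.82
tool_pos: [0.4362, -0.2611, 0.0523]
orientation: [-0.475, -3.103, -0.002]
force: [0.5, 0.3, -1.4]
opening: 0.0382
gripper_force: 24.6
```

Run:
```python
from h import *
w,s=wrist("w11"); print(s["t"],s["tool_pos"],s["orientation"],s["force"],shift(s,[.4366,-.2605,.0212])); print(held_off("w3","w11"))
b=w["image"].mean(2)[160:215,240:262].mean(1).astype(int); print(b.tolist())
```

```text
27.8167 [ 0.4362327  -0.26113463  0.0523301 ] [-4.74735847e-01 -3.10307247e+00 -1.71431609e-03] [ 0.52731272  0.26358559 -1.35486066] [-0.02  0.07  3.11]
(3, -1, 0.7505581974983215)
[101, 102, 96, 90, 89, 89, 89, 88, 88, 87, 82, 69, 54, 43, 41, 41, 40, 41, 41, 40, 41, 43, 45, 49, 53, 57, 59, 60, 64, 75, 94, 108, 97, 78, 76, 97, 105, 93, 77, 86, 108, 112, 96, 81, 95, 118, 116, 93, 73, 79, 106, 131, 140, 136, 124]
```

Aligned; lower it.

play_rows:
  targets: [0,0.05,1,0,0,0.05,1.8,0,0,0.05,2.3,0,0,0.05,2.6,0,0,0.05,2.9,0,0,0.05,3.1,0,0,0.05,3.1,0,0,0.05,3.1,0]

```text
t: 28.53
tool_pos: [0.4369, -0.2604, 0.0227]
orientation: [0.474, 3.106, -0.0]
force: [0.4, -0.3, -1.1]
opening: 0.0382
gripper_force: 24.6
```

play_rows:
  targets: [0,0,0.1,0,0,0,0.2,0,0,0,0.2,0,0,0,0.2,0]

```text
t: 28.87
tool_pos: [0.4372, -0.2605, 0.021]
orientation: [0.474, 3.105, -0.001]
force: [0.4, -1.3, 0.7]
opening: 0.0379
gripper_force: 24.6
```

play_rows:
  targets: [0,0,0,0,0,0,0,0,0,0,0,0,0,0,0,0,0,0,-3,0,0,0,-7,0,0,0,-9,0,0,0,-9,0]
  grip: 7

```text
t: 29.53
tool_pos: [0.44, -0.2625, 0.1166]
orientation: [0.473, 3.098, -0.007]
force: [1.7, -0.1, 0.9]
opening: 0.0698
gripper_force: 0.0
```

play_rows:
  targets: [-0.8,-4,0,0,-1.6,-8,0,0,-2.4,-12,0,0,-2.8,-14.7,0,0,-2.8,-14.7,0,0,-2.8,-14.7,0,0,-2.8,-14.7,0,0]

```text
t: 30.12
tool_pos: [0.4194, -0.4082, 0.1096]
orientation: [-0.475, -3.104, -0.002]
force: [-0.3, 0.4, -0.4]
opening: 0.0701
gripper_force: 0.0
```

Run:
```python
from h import *
w,s=wrist("w12"); print(s["t"],s["tool_pos"],s["orientation"],shift(s,[.4199,-.4095,.0238]))
```

```text
30.1167 [ 0.41936757 -0.4081939   0.10964063] [-4.74779683e-01 -3.10437138e+00 -2.26607968e-03] [-0.1  -0.12  8.58]
```

play_rows:
  targets: [-0.1,-0.1,3.5,0,-0.1,-0.1,6.5,0,-0.1,-0.1,8,0,-0.1,-0.1,8.6,0,-0.1,-0.1,8.6,0,-0.1,-0.1,8.6,0]

```text
t: 30.67
tool_pos: [0.421, -0.4098, 0.0254]
orientation: [0.473, 3.105, -0.0]
force: [-0.2, -0.0, 0.9]
opening: 0.0703
gripper_force: 0.0
```

play_rows:
  targets: [0,0,0,0,0,0,0,0,0,0,0,0,0,0,0,0,0,0,0,0,0,0,0,0,0,0,0,0]
  grip: 2.2
  grip_force: 20

```text
t: 31.25
tool_pos: [0.4204, -0.4103, 0.0248]
orientation: [0.474, 3.105, -0.0]
force: [-0.9, 1.1, 0.4]
opening: 0.03
gripper_force: 19.9
```

play_rows:
  targets: [0,0,0,0,0,0,0,0,0,0,0,0]

```text
t: 31.5
tool_pos: [0.4204, -0.4103, 0.0248]
orientation: [0.474, 3.106, -0.0]
force: [-0.1, 0.2, 2.8]
opening: 0.0299
gripper_force: 19.9
```

play_rows:
  targets: [0,0,-3,0,0,0,-7,0,0.2,4,-9,0,0.4,8,-9,0,0.6,12,-9,0,0.8,16,-9,0,1,20,-9,0,1.3,24,-9,0]

```text
t: 32.17
tool_pos: [0.4797, -0.1754, 0.1146]
orientation: [0.475, 3.105, -0.0]
force: [1.1, 0.3, -0.0]
opening: 0.0293
gripper_force: 19.9
```

play_rows:
  targets: [0.2,4,0,-6,0.4,8.8,0,-10.3,0.4,8.8,2,-10.3,0.4,8.8,5,-10.3,0.4,8.8,5.5,-10.3,0.4,8.8,5.5,-10.3,0.4,8.8,5.5,-10.3]

```text
t: 32.75
tool_pos: [0.5017, -0.0924, 0.0598]
orientation: [-0.194, -3.134, -0.0]
force: [-0.5, -0.1, -0.1]
opening: 0.0296
gripper_force: 19.9
```

Run:
```python
from h import *
s=read_state(); print(s["t"],s["tool_pos"],s["orientation"],s["force"],shift(s,[.5012,-.0919,.0218]))
```

```text
32.75 [ 0.50169    -0.09241261  0.05983794] [-1.94479457e-01 -3.13446141e+00 -2.61773942e-04] [-0.53864149 -0.09048306 -0.12831807] [0.05 0.04 3.8 ]
```

play_rows:
  targets: [0,0,1.5,0,0,0,2.5,0,0,0,3,0,0,0,3.3,0,0,0,3.6,0,0,0,3.75,0,0,0,3.75,0,0,0,3.75,0]

```text
t: 33.42
tool_pos: [0.5023, -0.0922, 0.0224]
orientation: [0.193, 3.135, -0.0]
force: [0.0, -0.1, 0.1]
opening: 0.03
gripper_force: 19.9
```

play_rows:
  targets: [0,0,0.1,0,0,0,0.1,0,0,0,0.1,0]

```text
t: 33.67
tool_pos: [0.5026, -0.0922, 0.0217]
orientation: [0.193, 3.135, -0.0]
force: [0.1, -0.6, 3.4]
opening: 0.0299
gripper_force: 19.9
```

play_rows:
  targets: [0,0,0,0,0,0,0,0,0,0,0,0,0,0,0,0,0,0,-3,0,0,0,-7,0,0,0,-11,0,0,0,-15,0]
  grip: 7

```text
t: 34.33
tool_pos: [0.5013, -0.0918, 0.1723]
orientation: [-0.193, -3.134, -0.0]
force: [0.7, -0.5, -0.0]
opening: 0.0698
gripper_force: 0.0
```

play_rows:
  targets: [0,-4,-2,0,0,-8,-2,0,0,-8,-2,0,0,-8,-2,0,0,-8,-2,0]

```text
t: 34.75
tool_pos: [0.4918, -0.1713, 0.1904]
orientation: [-0.195, -3.134, -0.001]
force: [0.2, -0.4, -0.6]
opening: 0.0698
gripper_force: 0.0
```

Run:
```python
from h import *
w,s=wrist("w13"); print(s["t"],s["tool_pos"],s["orientation"])
a=load("w9")["image"][:250,:]; b=w["image"][:250,:]
def proj(c,p):
    q=np.linalg.inv(c["M"])@np.r_[p,1]; f=192/np.tan(np.radians(c["vfov"])/2); return np.array([c["cx"]-f*q[0]/q[2],c["cy"]+f*q[1]/q[2]])
out=[]
for n,p,h in [("w9",(.4815,.1998),.038),("w9",(.4187,.3438),.034),("w13",(.4366,-.2605),.038),("w13",(.5012,-.0919),.034)]:
    c=load(n); u=proj(c,[*p,h]); print(n,u.round(0))
    x,y=np.clip(u.astype(int),[60,50],[451,330]); out.append(cv2.resize(c["image"][y-50:y+50,x-60:x+60],None,fx=3.2,fy=2.9,interpolation=cv2.INTER_CUBIC))
    print((x-60,y-50))
cv2.imwrite("pics/fin.png",np.vstack([np.hstack(out[:2]),np.hstack(out[2:])])[:,:,::-1])
```

```text
34.75 [ 0.49175411 -0.17127435  0.1904194 ] [-1.95438131e-01 -3.13441924e+00 -1.45166838e-03]
w9 [172. 254.]
(np.int64(112), np.int64(203))
w9 [291. 171.]
(np.int64(231), np.int64(120))
w13 [157. 141.]
(np.int64(97), np.int64(90))
w13 [329. 182.]
(np.int64(269), np.int64(132))
```

View pics/fin.png

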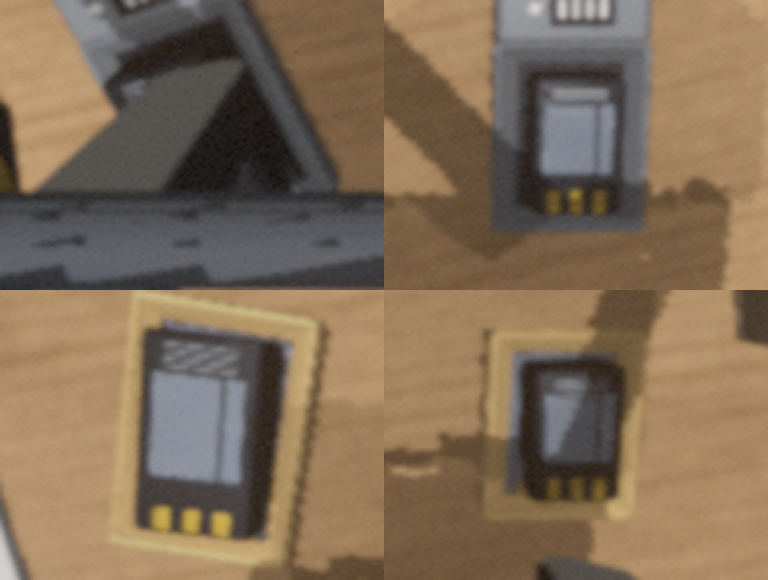

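The last view shows three packs seated square with brass ends far: small charger (575,145), large tray (195,430) and small tray (570,430). The large charger is hidden by a finger, so I'll check it numerically against the starting fixed-camera pictures.

Run:
```python
from h import *
pts={"cs":(.4187,.3438,.034),"cl":(.4815,.1998,.038),"ts":(.5012,-.0919,.034),"tl":(.4366,-.2605,.038)}
for n in ("top","scene"):
    a=load(n+"0"); b=eyes.read_camera(n); b0=b["image"]
    f=192/np.tan(np.radians(a["vfov"])/2); I=np.linalg.inv(a["cam_to_world"])
    for k,p in pts.items():
        q=I@np.r_[p,1]; u=np.array([a["cx"]-f*q[0]/q[2],a["cy"]+f*q[1]/q[2]]); x,y=u.round().astype(int); r=14
        def cen(im):
            g=im[y-r:y+r,x-r:x+r].max(2); m=((g<75)*255).astype(np.uint8); M=cv2.moments(m,True)
            return np.array([M["m10"],M["m01"]])/max(M["m00"],1)-r, M["m00"]
        A,B=cen(a["image"]),cen(b0); print(n,k,(x,y),A[0].round(1),A[1],"->",B[0].round(1),B[1])
```

```text
top cs (np.int64(163), np.int64(203)) [4.  3.7] 104.0 -> [4.1 3.4] 100.0
top cl (np.int64(208), np.int64(183)) [1.7 2.1] 130.0 -> [1.4 2.1] 132.0
top ts (np.int64(297), np.int64(175)) [-1.6  3.5] 43.0 -> [ 2.5 -0.5] 182.0
top tl (np.int64(351), np.int64(193)) [-3.3  2.7] 120.0 -> [-2.5 -4.5] 52.0
scene cs (np.int64(195), np.int64(158)) [0.1 7.2] 162.0 -> [0.6 7.1] 154.0
scene cl (np.int64(232), np.int64(173)) [0.6 4.9] 197.0 -> [0.6 4.9] 180.0
scene ts (np.int64(290), np.int64(223)) [-0.9  5.9] 139.0 -> [-1.1  5. ] 172.0
scene tl (np.int64(308), np.int64(270)) [-0.7  6.5] 286.0 -> [-0.1  6. ] 278.0
```

```bash
python3 -c "
from plant import workorder; print(workorder.close_job())"
```

```text
the job is handed in; nothing more can be done
None
```

I swapped all four packs size for size and handed the job in at about 35 s of arm time. My checks show every pack seated with its contacts at the contact end, though the large charger I could only compare with the fixed-camera start pictures; the hand-in returned no verdict.

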